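# Latch the cup caddy into its dock

### The arm

A 7-joint arm with a two-finger parallel gripper is mounted at the origin on a cart in front of the work surface, level with it; the furniture and walls round the work are solid. World frame = base frame: x ahead of the robot, y to its left, z up, the work surface at z = 0. Lengths are in m, angles in rad, forces in N, time in s.
With the tool pointing down it reaches from about 0.35 to 0.9 m from the base axis. Payload 19.9 kg.
Tool frame: the origin (TCP) lies at the very end of the fingers, on their centre line; the grasp point (between the pads) lies 19 mm behind it; z points along the fingers, y is the line along which they close (so a half turn about z gives the same grasp; the last joint's range is limited). The gripper opens to 94 mm and grips with 3 to 60 N. Pads are 16 mm wide; open, the fingers measure 119 mm over their backs; the gripper's body (75 mm by 177 mm) begins 78 mm behind the grasp point.
Start: joints at [1.22, 0.417, -0.01, 1.614, 0.005, 1.111, -0.053], TCP at [0.191, -0.595, 0.169] pointing down, gripper open.
Joint ranges: [-2.81, 2.81], [-0.39, 2.02], [-1.27, 1.25], [0.06, 2.57], [-1.19, 4.33], [0.19, 2], [-2.82, 2.82]. Speed limits (rad/s): [1.89, 1.89, 2.39, 2.39, 3.01, 3.01, 3.01].

### API

Orientations are given as a unit quaternion [x, y, z, w].
In Python, from workcell import state, get_image, camera_info, job_done, regions_of gives the robot as it stands.
- The arm moves only by the tool servo_tool, never from a script. Its argument "steps" is a list of rows, each a list of 3 entries, a list of its own where there are three numbers: the shift along the tool's x, y, z in mm, then the turn, a rotation vector about the tool's x, y, z in degrees, then the closure, from -1 (fully open) to 1 (shut). A call has 1 to 10 rows; each row shifts and turns the commanded pose from where the row before left it, along the tool's axes as they then stand; what a row does not reach is not made up. A row lasts 1/12 s, in which the tool goes at most 41.7 mm and 7.16 degrees, less where a joint would pass 70% of its speed; a pose out of reach is approached as far as the arm can. A call is refused whole if a number of a shift passes 41.7 or a number of a turn 7.16, either way. A call with a gripper value outside its range is refused whole. The fingers move at their own pace and stop on an object; "squeeze" is the grip in N (left out, the last holds). Time passes only in rows, so rows that do not move let the fingers close. It gives the time, the measured TCP pose, the force, the opening and the grip force at its end, in the units of the state.
- state(): the state, without advancing time (a new reading comes with each control period).
- get_image(name): name is "scene" or "top" or "wrist"; returns (picture, depth): 384x512x3 uint8, red, green, blue; 384x512 float32, m along the optical axis (not along the pixel's ray), 0 where there is no reading.
- camera_info(name): a dict with "fov_y" (degrees; the focal length in pixels is half the picture's height over the tangent of half this angle, whatever the lens; pixels are square), "cx", "cy" (the principal point, pixels), "view" (4x4, takes a point from world to camera coordinates). Camera axes: x right, y down, z forward; pixel columns grow to the right and rows downward; lengths in m; the calibration is good to about 2 mm. A picture is of the moment at which its call begins: read the wrist's pose just before it. camera_info takes no time and is no camera call; for the wrist camera it gives the pose at the moment of the call.
- job_done(): hands the job in; it is judged then, once.
Trained networks look in the newest picture that a camera, given by its name, has taken for a name from the list of things; names that differ only in an ending like _2 or _b are one class to them, and where a whole thing is asked for, a point or a joint stands for the part that bears it (a point fixed in the world has none). Each returns a list of dicts, best first, with "confidence" (0 to 1); they miss things now and then, are a little off and sometimes report something else, mostly with a low value. They report only what shows in the picture. A call takes as long as a camera call. They do not tell look-alikes from the thing itself.
- regions_of(camera, name): "pixels" (384x512 bool, what is visible of it) and "rect" ([left, top, right, bottom] in pixels, round what is visible of it).
The state is a dict: "time": time; "qpos": joint angles; "dq": joint speeds; "joint_torque": joint torques, N m; "position": TCP position; "tool_rot": TCP orientation; "contact_force": force on the tool from outside, world axes, zero at the start; "torque": the same for the moment, N m; "grip_width": finger opening in m; "finger_force": force on a finger pad.
Only numpy, scipy, OpenCV 4.12 (cv2) and the standard library are available. Lean on these libraries where they do the work, as an engineer would, in place of code of your own. Each camera call takes 0.05 s, during which the arm holds its last target. There are 200 camera calls.

### The job

Slide the white two-cup caddy, front edge first, into the steel dock on the worktop: let the caddy itself push up the dock's hinged catch, and go on until it is fully home against the end stop and the catch has dropped down behind it. Do not touch the catch with the gripper, keep both cups standing in the caddy, leave the other things alone, and let go at the end.

Things in the scene. Friction and masses are not known exactly. Their poses are not given: they have to be found in the camera images.
- dock: Steel dock fixed to the worktop, mouth roughly to the robot's left. Origin on the worktop, on its centre line; +x is the way in. Bare worktop floor. Side rails 20 mm high, inner faces y = +-63 mm, x = -10 to 158 mm; before them flared guides, same height, widen outward to x = -50, y = +-86 mm. A hinge post 52 mm high stands on the +y rail at x = 88 mm.
- catch (a joint): Catch angle in rad: 0 = hanging down on its stop, positive = lifted (to 0.9). It falls back by its own weight. Hinge axis along the dock's y at dock x = 88, z = 38 mm.
- catch_hinge (a point): Steel catch, 16 mm wide in y, about 50 g. Origin on the hinge (dock x = 88, y = 46, z = 38 mm); axes parallel to the dock's when down. An arm runs from the hinge toward the mouth (-x) and carries a tooth 88 to 93 mm from the hinge, hanging to 8 mm above the worktop; from the tooth's foot a ramp rises outward to dock x = -42, z = 38 mm.
- caddy: Loose white plastic block 140 x 120 x 28 mm (x, y, z), 0.3 to 0.54 kg, two round wells in a row along x. Origin: centre of its underside; +x points to its front edge (x = 70 mm); rear face x = -70 mm. 3 mm play to each rail. A grip fin, 16 mm thick in y, runs back from the rear face to x = -182 mm; its raised part (x = -132 to -182, up to z = 50 mm) is gripped and stays outside the dock.
- caddy_grip (a point): Middle of the fin's raised part, caddy x = -157, y = 0, z = 34 mm; same axes as the caddy.
- cup_front: Empty steel portion cup, 61 mm across the rim, 37 mm high, standing loosely in the front well (caddy x = 34 mm); its rim is 41 mm above the worktop. Origin at the centre of its underside.
- cup_rear: The same cup in the rear well (caddy x = -34 mm).
- sauce_cup: Bystander: filled steel portion cup, 61 mm across, 37 mm high; origin under its centre.
- shaker: Bystander: salt shaker, 44 mm across, 90 mm high; origin under its centre.
- bottle: Bystander: squeeze bottle, 57 mm across, 218 mm high; origin under its centre.
- dock_stop (a point): Foot of the end stop's face, on the dock's centre line (dock x = 146 mm); the stop is 26 mm high. Same axes as the dock. With the caddy fully home its front edge is here and its origin at dock x = 76 mm.
- catch_tooth (a point): Foot of the tooth's upright inner face (dock x = 0, y = 46, z = 8 mm when down). A caddy sliding in meets the ramp with its top front edge and lifts the catch about 0.25 rad; the tooth rides on its top and drops once the caddy's rear face is past, with 6 mm to spare when fully home.
There are look-alikes about, which are no part of the job. Leave any blue look-alike of the cup_rear alone.

How it is judged:
On the way:
1. the caddy's block is partly in the dock and holds the catch lifted (value of joint catch above 0.12 rad and contact force between caddy and catch above 0.02 N and x of caddy in the frame of dock below 0.068 m and z of caddy in the frame of dock below 0.015 m), for 0.2 s.
At the end, for the whole second after the job is handed in: The caddy lies flat between the rails within 6 mm of fully home against the end stop, at rest and released; the catch hangs down (below 0.04 rad) behind it; both cups stand upright in their wells (within 0.2 rad) (x of caddy in the frame of dock between 0.07 and 0.08 m and y of caddy in the frame of dock between -0.008 and 0.008 m and height (world z) of caddy below 0.006 m and angle between caddy's own z axis and vertical below 0.06 rad and angle between the x axis of caddy and the x axis of dock, either way round below 0.1 rad and value of joint catch below 0.04 rad and linear speed of caddy below 0.01 m/s and angle between each of cup_front, cup_rear's own z axis and vertical below 0.2 rad and distance between each of cup_front, cup_rear and caddy below 0.045 m); the robot touches nothing.
It fails at once if the gripper or arm presses on the catch (contact force between any of the fingers, the arm and catch above 0.5 N).
It fails at once if a cup in the caddy is tipped (angle between any of cup_front, cup_rear's own z axis and vertical above 0.6 rad).
It fails at once if a bystander is shifted by more than 30 mm (distance of any of sauce_cup, shaker, bottle from where it was at the start of the episode above 0.03 m).
It also fails if it takes over 40 s, if anything falls off the work surface, if the arm or the gripper's body presses on something with over 40 N, if the wrist force passes 120 N, or if a joint passes its speed limit or range.

## Working session

There is one attempt and no reset: what is moved stays moved. The work goes in short steps, Python scripts to look and compute and a tool call to move; the robot and the scene stay as the last step left them, time stands still between calls to the robot, and variables do not carry over. Pictures are saved under pics/ and viewed, at most 10 in all, crops included, and the job is handed in when it is done.

Besides the shell and the picture viewer there is one more tool, called after "Emit:" as name(argument=value, ...), one argument or row to a line, values as JSON. servo_tool: Moves the arm, as the interface text tells. Its arguments: {"type":"object","properties":{"steps":{"type":"array"},"squeeze":{"type":"number"}},"required":["steps"]}

```bash
mkdir -p pics && cat > h.py <<'E'
import numpy as np, cv2
from workcell import *
def look(cam):
    ci=camera_info(cam); im,d=get_image(cam); return ci,im,d
def pts(ci,d,mask):
    v,u=np.nonzero(mask&(d>0)); z=d[v,u]
    f=d.shape[0]/2/np.tan(np.radians(ci['fov_y'])/2)
    c=np.c_[(u-ci['cx'])/f*z,(v-ci['cy'])/f*z,z,np.ones_like(z)]
    return (c@np.linalg.inv(np.array(ci['view'])).T)[:,:3]
E
python3 - <<'E'
from h import *
s=state();print(s)
out=[]
for cam in ['scene','top']:
    ci,im,d=look(cam)
    out.append(im); np.savez(f'{cam}.npz',im=im,d=d)
    cv2.imwrite(f'pics/{cam}0.png',im[:,:,::-1])
    for n in ['dock','caddy','catch','cup_rear','sauce_cup','shaker','bottle']:
        for r in regions_of(cam,n)[:4]:
            p=pts(ci,d,r['pixels'])
            print(cam,n,round(r['confidence'],2),r['rect'],np.round(np.median(p,0),3) if len(p) else '',np.round(p.min(0),3),np.round(p.max(0),3))
E
```

```text
{'time': 0.0, 'qpos': array([ 1.21953458,  0.41797767, -0.01031061,  1.61414812,  0.00469286,
        1.11073616, -0.05302878]), 'dq': array([ 0.00070423,  0.00081916, -0.00024432, -0.00018921,  0.00020176,
       -0.00036789,  0.0005082 ]), 'joint_torque': array([-1.19887758e-03, -8.51247168e+01,  6.38246052e-01, -4.25989795e+01,
       -4.89537930e-02,  1.86524849e-02,  1.21884864e-04]), 'position': array([ 0.19038151, -0.59485258,  0.16823394]), 'tool_rot': array([ 9.88031023e-01,  1.54254042e-01, -1.36911264e-04, -6.07430924e-04]), 'contact_force': array([-0.69561902,  0.15259419, -0.62691982]), 'torque': array([ 0.01021258,  0.00120283, -0.0151114 ]), 'finger_force': 0.0, 'grip_width': 0.09418438501247099}
scene dock 0.57 [254.6, 145.6, 335.4, 203.2] [ 0.551 -0.229  0.02 ] [ 0.441 -0.312 -0.001] [ 0.649 -0.083  0.054]
scene dock 0.55 [268.5, 154.0, 295.8, 173.2] [ 0.598 -0.186  0.04 ] [ 0.578 -0.274 -0.001] [ 0.629 -0.114  0.046]
scene caddy 0.72 [200.3, 221.2, 284.8, 304.4] [0.521 0.199 0.028] [ 0.45   0.078 -0.004] [0.601 0.336 0.053]
scene catch 0.44 [265.7, 154.5, 294.6, 176
[... 1370 characters left out ...]
387  0.262 -0.005] [0.446 0.321 0.043]
top cup_rear 0.72 [170.0, 271.5, 193.1, 293.7] [0.376 0.193 0.005] [ 0.348  0.158 -0.007] [0.407 0.218 0.041]
top cup_rear 0.57 [144.7, 153.1, 174.8, 178.7] [0.665 0.252 0.006] [ 0.63   0.217 -0.006] [0.7   0.285 0.043]
top sauce_cup 0.63 [188.6, 118.7, 215.3, 141.7] [0.756 0.135 0.028] [ 0.727  0.106 -0.004] [0.785 0.164 0.04 ]
top shaker 0.78 [237.0, 108.8, 250.6, 129.7] [0.765 0.036 0.075] [0.753 0.016 0.005] [0.793 0.056 0.093]
top shaker 0.55 [270.7, 97.0, 302.0, 132.7] [ 0.749 -0.057  0.135] [ 0.736 -0.088 -0.   ] [ 0.805 -0.033  0.22 ]
top bottle 0.98 [271.5, 98.7, 302.3, 133.4] [ 0.75  -0.057  0.133] [ 0.736 -0.102 -0.006] [ 0.839 -0.032  0.22 ]
```

View pics/scene0.png

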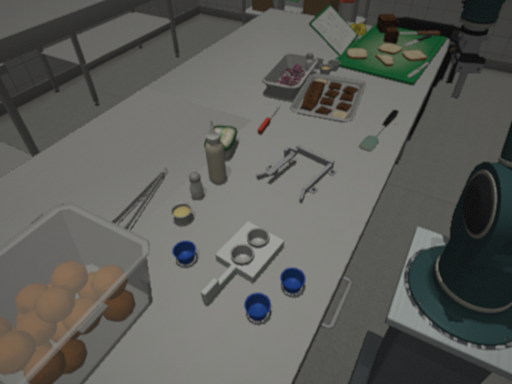

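View pics/top0.png

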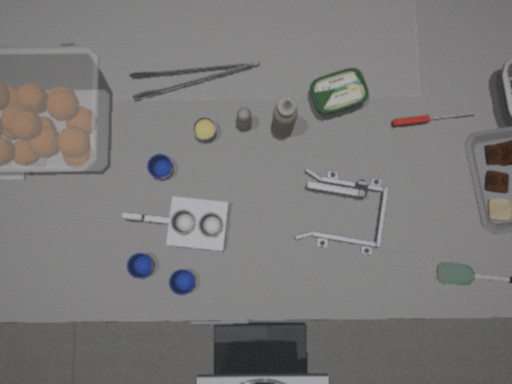

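The scene shows the white caddy at about (250,250), its fin pointing away from the dock, and the dock at (300,170). The top view has the caddy at (197,223), its fin at (145,217), and the dock at (345,210) with the catch on its upper rail. The blue cups lie around the fin. Next I'll fit poses.

```bash
cat >> h.py <<'E'
def caddy_pose(ci,d,mask):
    p=pts(ci,d,mask)
    b=p[(p[:,2]>.022)&(p[:,2]<.034)]; f=p[(p[:,2]>.042)&(p[:,2]<.056)]
    return b,f
E
python3 - <<'E'
from h import *
ci,im,d=look('top')
k=cv2.getStructuringElement
m=regions_of('top','caddy')[0]['pixels'].astype(np.uint8)
m=cv2.dilate(m,np.ones((5,5)))>0
p=pts(ci,d,m)
b=p[(p[:,2]>.022)&(p[:,2]<.034)]
print('caddy z hist',np.histogram(p[:,2],bins=np.arange(-.01,.07,.005)))
print('block rect',cv2.minAreaRect((b[:,:2]*1000).astype(np.float32)))
f=p[(p[:,2]>.043)&(p[:,1]>.25)]
print('fin',len(f),f.mean(0),cv2.minAreaRect((f[:,:2]*1000).astype(np.float32)))
# colour-based
full=pts(ci,np.where(d>0,d,1e-3),np.ones_like(d,bool)).reshape(*d.shape,3)
g=im.min(2).astype(int)
w=(g>150)
ww=cv2.dilate(regions_of('top','caddy')[0]['pixels'].astype(np.uint8),np.ones((9,9)))>0
print('grey',np.percentile(g[ww],[5,25,50,75,95]))
for r in regions_of('top','cup_rear')[:6]:
    ci_=im[r['pixels']].mean(0); q=full[r['pixels']]; print(np.round(r['confidence'],2),ci_.round(),q.mean(0).round(3))
# dock: points 0.012<z<0.028
m=cv2.dilate(regions_of('top','dock')[0]['pixels'].astype(np.uint8),np.ones((7,7)))>0
q=pts(ci,d,m); 
np.save('dockp.npy',q)
print(np.histogram(q[:,2],bins=np.arange(-.01,.07,.005)))
r=q[(q[:,2]>.014)]
H=np.zeros((560,520,3),np.uint8)
# topdown plot 2px/mm: x .42-.68 vertical up, y -.05..-.33 right
for x,y,z in r: cv2.circle(H,(int((-.06-y)*2000),int((.67-x)*2000)),2,(255,255,255) if z<.024 else ((0,255,0) if z<.035 else (0,0,255)),-1)
cv2.imwrite('pics/dockplot.png',H)
crop=cv2.resize(im[160:262,285:395,::-1],None,fx=5,fy=5,interpolation=cv2.INTER_CUBIC)
cv2.imwrite('pics/dockcrop.png',np.hstack([crop[:,:],cv2.resize(H,(240,258)) if 0 else cv2.copyMakeBorder(cv2.resize(H,(240,258)),0,crop.shape[0]-258,0,0,cv2.BORDER_CONSTANT)]))
E
```

```text
caddy z hist (array([   9,  319,  280,   23,   16,   14,  201, 1495,  352,  141,  152,
         89,   41,    1,    0]), array([-0.01 , -0.005,  0.   ,  0.005,  0.01 ,  0.015,  0.02 ,  0.025,
        0.03 ,  0.035,  0.04 ,  0.045,  0.05 ,  0.055,  0.06 ,  0.065]))
block rect ((523.350830078125, 198.89004516601562), (233.33993530273438, 120.01734924316406), 83.26403045654297)
fin 137 [0.53543629 0.30750842 0.04902567] ((535.7332763671875, 308.4651184082031), (49.6733512878418, 15.827877044677734), 83.7486343383789)
grey [100. 132. 149. 171. 174.]
0.75 [132. 131. 132.] [0.522 0.189 0.018]
0.75 [ 51.  67. 116.] [0.417 0.296 0.017]
0.71 [ 53.  70. 119.] [0.377 0.192 0.016]
(array([ 20, 892, 957, 201,  79, 456, 450, 178,  14, 161, 255,  62,  20,
         1,   0]), array([-0.01 , -0.005,  0.   ,  0.005,  0.01 ,  0.015,  0.02 ,  0.025,
        0.03 ,  0.035,  0.04 ,  0.045,  0.05 ,  0.055,  0.06 ,  0.065]))
```

View pics/dockcrop.png

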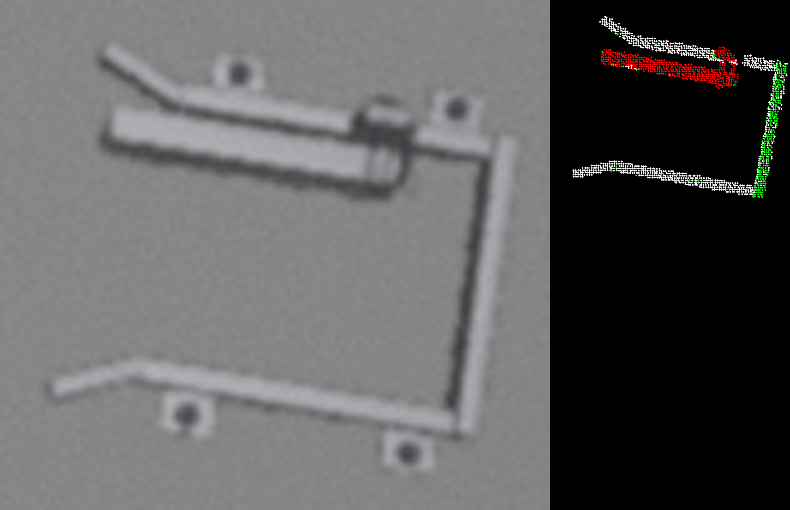

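The crop shows the dock's mouth on the left. The +y rail, with the catch and hinge post, is at the top, and the end stop is on the right at x≈490. Next I'll fit the dock and caddy poses.

```bash
cat >> h.py <<'E'
from scipy.optimize import least_squares
def tf(p,x,y,a):
    c,s=np.cos(a),np.sin(a); q=p[:,:2]-[x,y]; return np.c_[q@[c,s],q@[-s,c]]
def fit_dock(q,x0=(.59,-.12,-1.7)):
    r=q[(q[:,2]>.015)&(q[:,2]<.0255)]; st=q[(q[:,2]>.021)&(q[:,2]<.031)]
    x=np.array([*x0])
    t=6.5e-3
    for it in range(8):
        g=.03 if it<2 else .008
        L=tf(r,*x); S=tf(st,*x)
        mid=r[(L[:,0]>-5e-3)&(L[:,0]<.14)&(abs(abs(L[:,1])-.063-t/2)<g)]
        ss=st[(abs(S[:,1])<.055)&(S[:,0]>.13 if it>1 else S[:,0]>.1)]
        def res(v):
            l=tf(mid,*v[:3]); s=tf(ss,*v[:3])
            return np.r_[abs(l[:,1])-.063-v[3]/2, s[:,0]-.146-v[3]/2]
        o=least_squares(res,[*x,t],loss='soft_l1',f_scale=.002); x=o.x[:3]; t=o.x[3]
    return x,t,len(mid),len(ss),o.fun.std()
def fit_caddy(p,x0=(.52,.155,-1.66)):
    # block top points + raised fin; robust edges via percentiles
    x=np.array(x0)
    b=p[(p[:,2]>.021)&(p[:,2]<.046)]; f=p[(p[:,2]>.043)&(p[:,2]<.058)]
    for it in range(10):
        L=tf(b,*x); m=abs(L[:,0])<.085
        rows=L[m]; d=[]
        xs=np.linspace(-.055,.055,12); lo=[];hi=[];mx=[]
        for c in xs:
            k=rows[abs(rows[:,0]-c)<.006][:,1]
            if len(k)>5: mx.append(c);lo.append(k.min());hi.append(k.max())
        sl=(np.polyfit(mx,lo,1)[0]+np.polyfit(mx,hi,1)[0])/2
        cy=(np.median(lo)+np.median(hi))/2
        fr=[];re=[]
        for c in np.linspace(-.05,.05,11):
            k=rows[abs(rows[:,1]-c)<.006][:,0]
            if len(k)>5:
                fr.append(k.max())
                if abs(c)>.015: re.append(k.min())
        cx=(np.median(fr)+np.median(re))/2
        c,s=np.cos(x[2]),np.sin(x[2])
        x=x+np.array([c*cx-s*cy,s*cx+c*cy,sl])*[.7,.7,.7]
    F=f[tf(f,*x)[:,0]<-.12]
    Lf=tf(F,*x)
    return x,(np.median(fr)-np.median(re),np.median(hi)-np.median(lo)),len(F),F.mean(0),Lf.mean(0),Lf.min(0),Lf.max(0)
E
python3 - <<'E'
from h import *
np.set_printoptions(precision=4,suppress=True)
Q=[];P=[]
for i in range(4):
    ci,im,d=look('top')
    m=cv2.dilate(regions_of('top','dock')[0]['pixels'].astype(np.uint8),np.ones((7,7)))>0
    c=cv2.dilate(regions_of('top','caddy')[0]['pixels'].astype(np.uint8),np.ones((7,7)))>0
    Q.append(pts(ci,d,m));P.append(pts(ci,d,c))
    print(fit_dock(Q[-1]),'\n  ',fit_caddy(P[-1]))
print(state()['time'])
E
```

```text
(array([ 0.5563, -0.1494, -1.7561]), np.float64(0.011197665652603226), 524, 232, np.float64(0.003572021863903497)) 
   (array([ 0.5178,  0.1525, -1.6873]), (np.float64(0.13942061181843493), np.float64(0.11948139207685132)), 138, array([0.5356, 0.3075, 0.0492]), array([-0.156 , -0.0003]), array([-0.1817, -0.0082]), array([-0.1312,  0.0078]))
(array([ 0.5561, -0.1494, -1.7536]), np.float64(0.011327309475637343), 526, 229, np.float64(0.0035654873434619073)) 
   (array([ 0.5178,  0.1526, -1.6875]), (np.float64(0.13959770537326294), np.float64(0.11950577826331774)), 135, array([0.5355, 0.3074, 0.0496]), array([-0.1558, -0.0004]), array([-0.1815, -0.0081]), array([-0.132 ,  0.0075]))
(array([ 0.5561, -0.1494, -1.7541]), np.float64(0.011366401419091217), 531, 223, np.float64(0.0035742692608862385)) 
   (array([ 0.5178,  0.1525, -1.6873]), (np.float64(0.13969162457780215), np.float64(0.1194778676287751)), 135, array([0.5354, 0.3074, 0.0492]), array([-0.1559, -0.0005]), array([-0.1814, -0.0082]), array([-0.1316,  0.0077]))
(array([ 0.5562, -0.1493, -1.7544]), np.float64(0.011334954442580671), 528, 226, np.float64(0.003592103548284827)) 
   (array([ 0.5178,  0.1527, -1.6879]), (np.float64(0.139687027811305), np.float64(0.11943236173315697)), 137, array([0.5356, 0.3077, 0.0491]), array([-0.156 , -0.0004]), array([-0.1815, -0.0082]), array([-0.1319,  0.0078]))
1.65
```

Emit:
servo_tool(
  steps=[
    [[32,-22.5,-12],[0,0,0],-1],
    [[32,-22.5,-12],[0,0,0],-1],
    [[32,-22.5,-12],[0,0,0],-1],
    [[32,-22.5,-12],[0,0,0],-1],
    [[32,-22.5,-12],[0,0,0],-1],
    [[32,-22.5,-12],[0,0,0],-1],
    [[32,-22.5,-12],[0,0,0],-1],
    [[32,-22.5,-12],[0,0,0],-1],
    [[32,-22.5,-12],[0,0,0],-1],
    [[32,-22.5,-12],[0,0,0],-1],
  ],
)

```text
time: 2.48
position: [0.4275, -0.2817, 0.2897]
tool_rot: [0.988, 0.154, 0.0, 0.0]
contact_force: [0.9, -0.2, -0.3]
grip_width: 0.094
finger_force: 0.0
```

```bash
cat >> h.py <<'E'
def go(x,y,z,yawdeg):
    s=state(); p=s['position']; q=s['tool_rot']
    from scipy.spatial.transform import Rotation as R
    r=R.from_quat(q); t=R.from_matrix(np.c_[[np.cos(np.radians(yawdeg)),np.sin(np.radians(yawdeg)),0],[np.sin(np.radians(yawdeg)),-np.cos(np.radians(yawdeg)),0],[0,0,-1]])
    print('t',round(s['time'],2),'pos',p.round(4),'shift tool mm',(r.inv().apply(np.array([x,y,z])-p)*1000).round(1),'shift in target axes',(t.inv().apply(np.array([x,y,z])-p)*1000).round(1),'turn deg',np.degrees((r.inv()*t).as_rotvec()).round(2),'F',s['contact_force'].round(1),'w',round(s['grip_width'],4),'ff',s['finger_force'])
E
python3 - <<'E'
from h import *
go(.536,.3085,.12,83.3)
q=np.load('dockp.npy'); r=q[(q[:,2]>.015)&(q[:,2]<.0255)]
x=np.array([.5562,-.1494,-1.7545]); L=tf(r,*x)
for sgn in (1,-1):
    m=(L[:,0]>0)&(L[:,0]<.14)&(abs(L[:,1]*sgn-.0685)<.012); k=L[m]
    for lo in np.arange(0,.14,.02):
        kk=k[(k[:,0]>=lo)&(k[:,0]<lo+.02)][:,1]
        print(sgn,round(lo,2),len(kk),(np.percentile(kk,[2,50,98])*1000).round(1) if len(kk) else '')
E
```

```text
t 2.48 pos [ 0.4275 -0.2817  0.2897] shift tool mm [ 283.2 -529.1  169.5] shift in target axes [598.8  38.9 169.7] turn deg [ 3.000e-02  1.000e-02 -6.555e+01] F [ 0.9 -0.2 -0.3] w 0.094 ff 0.0
1 0.0 40 [63.3 69.1 74.9]
1 0.02 39 [63.3 69.  75. ]
1 0.04 40 [63.6 69.4 75.2]
1 0.06 37 [63.5 68.9 75. ]
1 0.08 6 [63.3 64.7 65.1]
1 0.1 22 [64.6 69.1 75.4]
1 0.12 44 [63.5 68.9 74.7]
1 0.14 0 
-1 0.0 41 [-74.5 -69.2 -63.5]
-1 0.02 40 [-74.2 -68.5 -63.2]
-1 0.04 41 [-74.  -69.  -62.8]
-1 0.06 42 [-74.3 -69.  -63. ]
-1 0.08 40 [-74.2 -68.1 -62.8]
-1 0.1 41 [-74.2 -69.  -63.1]
-1 0.12 37 [-73.8 -68.6 -63. ]
-1 0.14 0
```

Emit:
servo_tool(
  steps=[
    [[18.9,-35.3,0],[0,0,0],-1],
    [[18.9,-35.3,0],[0,0,0],-1],
    [[18.9,-35.3,0],[0,0,0],-1],
    [[18.9,-35.3,0],[0,0,0],-1],
    [[18.9,-35.3,0],[0,0,0],-1],
    [[18.9,-35.3,0],[0,0,0],-1],
    [[18.9,-35.3,0],[0,0,0],-1],
    [[18.9,-35.3,0],[0,0,0],-1],
    [[18.9,-35.3,0],[0,0,0],-1],
    [[18.9,-35.3,0],[0,0,0],-1],
  ],
)

```text
time: 3.32
position: [0.4991, 0.1123, 0.2892]
tool_rot: [0.988, 0.154, 0.0, 0.0]
contact_force: [1.6, -0.7, 0.0]
grip_width: 0.0937
finger_force: 0.0
```

Emit:
servo_tool(
  steps=[
    [[18.9,-35.3,0],[0,0,0],-1],
    [[18.9,-35.3,0],[0,0,0],-1],
    [[18.9,-35.3,0],[0,0,0],-1],
    [[18.9,-35.3,0],[0,0,0],-1],
    [[18.9,-35.3,0],[0,0,0],-1],
    [[0,0,0],[0,0,-6.5],-1],
    [[0,0,0],[0,0,-6.5],-1],
    [[0,0,0],[0,0,-6.5],-1],
    [[0,0,0],[0,0,-6.5],-1],
    [[0,0,0],[0,0,-6.5],-1],
  ],
)

```text
time: 4.15
position: [0.5353, 0.3074, 0.2888]
tool_rot: [0.904, 0.427, -0.0, -0.0]
contact_force: [-0.6, -0.6, 0.3]
grip_width: 0.0942
finger_force: 0.0
```

Emit:
servo_tool(
  steps=[
    [[0,0,20],[0,0,-6.5],-1],
    [[0,0,25],[0,0,-6.5],-1],
    [[0,0,30],[0,0,-6.5],-1],
    [[0,0,30],[0,0,-6.5],-1],
    [[0,0,25],[0,0,-6.5],-1],
    [[0,0,0],[0,0,0],-1],
    [[0,0,0],[0,0,0],-1],
  ],
)

```text
time: 4.73
position: [0.535, 0.3071, 0.1587]
tool_rot: [0.752, 0.66, -0.001, -0.001]
contact_force: [0.3, 0.7, 0.9]
grip_width: 0.0937
finger_force: 0.0
```

```bash
python3 - <<'E'
from h import *
go(.536,.3085,.016,83.3)
ci,im,d=look('wrist'); cv2.imwrite('pics/wrist1.png',im[:,:,::-1])
m=regions_of('wrist','caddy')
for r in m[:2]:
    p=pts(ci,d,r['pixels']); f=p[(p[:,2]>.044)&(p[:,2]<.056)&(p[:,1]>.27)]
    print(r['confidence'],r['rect'],len(f),f.mean(0) if len(f) else '',cv2.minAreaRect((f[:,:2]*1000).astype(np.float32)) if len(f)>5 else '')
E
```

```text
t 4.73 pos [0.535  0.3071 0.1587] shift tool mm [  1.6   1.1 142.7] shift in target axes [  1.5   0.8 142.7] turn deg [-0.1   0.02 -0.76] F [0.3 0.7 0.9] w 0.0937 ff 0.0
0.84 [207.8, 154.7, 310.1, 353.4] 636 [0.53564074 0.3118927  0.0495236 ] ((535.84130859375, 311.4771728515625), (49.16130828857422, 15.389917373657227), 82.3962173461914)
```

View pics/wrist1.png

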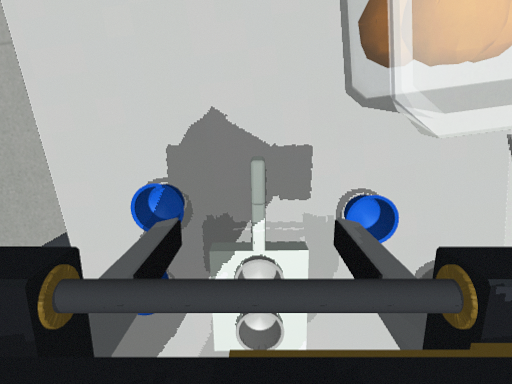

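The wrist view shows the fin, at about (258,195), centred between the fingers, with the blue cups clear on both sides. I'll descend and grip.

Emit:
servo_tool(
  steps=[
    [[1.5,1,30],[0,0,-0.7],-1],
    [[0,0,35],[0,0,0],-1],
    [[0,0,35],[0,0,0],-1],
    [[0,0,25],[0,0,0],-1],
    [[0,0,12],[0,0,0],-1],
    [[0,0,5.5],[0,0,0],-1],
    [[0,0,0],[0,0,0],-1],
    [[0,0,0],[0,0,0],-1],
  ],
)

```text
time: 5.5
position: [0.5374, 0.3095, 0.0182]
tool_rot: [0.747, 0.665, 0.001, 0.0]
contact_force: [1.0, -0.3, 0.9]
grip_width: 0.0936
finger_force: 0.0
```

Emit:
servo_tool(
  steps=[
    [[0,0,0],[0,0,0],1],
    [[0,0,0],[0,0,0],1],
    [[0,0,0],[0,0,0],1],
    [[0,0,0],[0,0,0],1],
    [[0,0,0],[0,0,0],1],
    [[0,0,0],[0,0,0],1],
    [[0,0,0],[0,0,0],1],
    [[0,0,0],[0,0,0],1],
  ],
  squeeze=25,
)

```text
time: 6.17
position: [0.5364, 0.3087, 0.0164]
tool_rot: [0.746, 0.666, -0.0, -0.0]
contact_force: [0.4, 0.4, 0.1]
grip_width: 0.0441
finger_force: 0.0
```

Emit:
servo_tool(
  steps=[
    [[0,0,0],[0,0,0],1],
    [[0,0,0],[0,0,0],1],
    [[0,0,0],[0,0,0],1],
    [[0,0,0],[0,0,0],1],
    [[0,0,0],[0,0,0],1],
    [[0,0,0],[0,0,0],1],
    [[0,0,0],[0,0,0],1],
  ],
)

```text
time: 6.75
position: [0.5364, 0.3087, 0.0164]
tool_rot: [0.746, 0.666, -0.0, -0.0]
contact_force: [0.3, -0.3, 0.5]
grip_width: 0.0007
finger_force: 0.0
```

```bash
python3 - <<'E'
from h import *
D=np.array([.5564,-.1494]); a=-1.7545; c=np.array([np.cos(a),np.sin(a)]); ye=np.array([-c[1],c[0]])
yaw=np.degrees(a)+180
for ox in (-.15,.076):   # caddy origin at dock x
    g=D+c*(ox-.157); print(ox); go(*g,.016,yaw)
ci,im,d=look('top')
m=cv2.dilate(regions_of('top','caddy')[0]['pixels'].astype(np.uint8),np.ones((7,7)))>0
print(fit_caddy(pts(ci,d,m))[:2])
E
```

```text
-0.15
t 6.75 pos [0.5364 0.3087 0.0164] shift tool mm [-146.6   93.4    0.3] shift in target axes [-139.8  103.3    0.4] turn deg [-0.01 -0.    3.98] F [ 0.3 -0.3  0.5] w 0.0007 ff 0.0
0.076
t 6.75 pos [0.5364 0.3087 0.0164] shift tool mm [-3.72e+02  7.77e+01  3.00e-01] shift in target axes [-365.8  103.3    0.4] turn deg [-0.01 -0.    3.98] F [ 0.3 -0.3  0.5] w 0.0007 ff 0.0h.py:55: RuntimeWarning: Mean of empty slice.
  return x,(np.median(fr)-np.median(re),np.median(hi)-np.median(lo)),len(F),F.mean(0),Lf.mean(0),Lf.min(0),Lf.max(0)
  ret = um.true_divide(
Traceback (most recent call last):
  File "h.py", line 55, in fit_caddy
    return x,(np.median(fr)-np.median(re),np.median(hi)-np.median(lo)),len(F),F.mean(0),Lf.mean(0),Lf.min(0),Lf.max(0)
                                                                                                   ~~~~~~^^^
ValueError: zero-size array to reduction operation minimum which has no identity
```

The fingers closed on nothing, so I need to see what happened.

```bash
python3 - <<'E'
from h import *
np.set_printoptions(precision=4,suppress=True)
ci,im,d=look('top')
m=cv2.dilate(regions_of('top','caddy')[0]['pixels'].astype(np.uint8),np.ones((7,7)))>0
try: print(fit_caddy(pts(ci,d,m))[:2])
except Exception as e: print(e)
a=cv2.resize(im[180:300,90:240,::-1],None,fx=2.6,fy=2.6)
ci,im,d=look('wrist')
b=cv2.resize(im[:,:,::-1],(400,300))
cv2.imwrite('pics/chk1.png',np.hstack([a[:300,:390],b]))
print(state())
E
```

```text
zero-size array to reduction operation minimum which has no identity
{'time': 7.0, 'qpos': array([-0.0279,  0.7142, -0.7598,  1.7233,  0.5893,  0.9469, -1.1372]), 'dq': array([-0.0004, -0.0003, -0.0002, -0.    ,  0.0001,  0.0008, -0.0002]), 'joint_torque': array([  0.0008, -90.7306, -20.2607, -32.1469,  -0.0211,  -0.0595,
         0.0001]), 'position': array([0.5365, 0.3087, 0.0164]), 'tool_rot': array([ 0.7463,  0.6656,  0.    , -0.    ]), 'contact_force': array([0.7872, 1.5721, 0.2081]), 'torque': array([-0.0339, -0.0589, -0.0243]), 'finger_force': 0.0, 'grip_width': 0.00048700696195746936}h.py:55: RuntimeWarning: Mean of empty slice.
  return x,(np.median(fr)-np.median(re),np.median(hi)-np.median(lo)),len(F),F.mean(0),Lf.mean(0),Lf.min(0),Lf.max(0)
  ret = um.true_divide(
```

View pics/chk1.png

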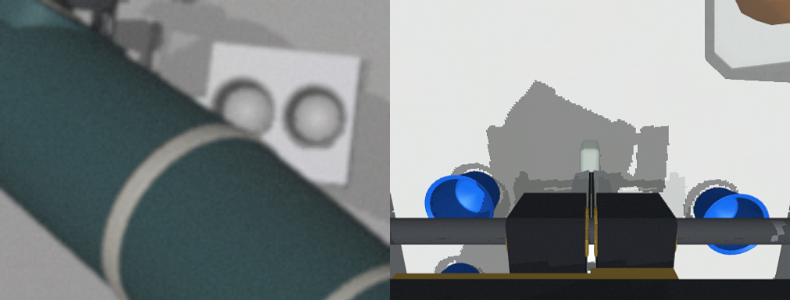

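The top view shows the caddy unmoved, with the arm hiding its fin. The wrist view shows a white fin tip just beyond the closed fingers at (590,150). I'll measure where it is relative to the fingers.

```bash
python3 - <<'E'
from h import *
np.set_printoptions(precision=4,suppress=True)
ci,im,d=look('wrist')
f=192/np.tan(np.radians(ci['fov_y'])/2); V=np.array(ci['view'])
s=state(); p=s['position']
from scipy.spatial.transform import Rotation as R
for k in (0,-.019,-.06):
    w=p+R.from_quat(s['tool_rot']).apply([0,0,k]); c=V@np.r_[w,1]; print(w,'px',c[0]/c[2]*f+ci['cx'],c[1]/c[2]*f+ci['cy'],c[2])
for x,y,z in [(.536,.3085,.05),(.5389,.3333,.05),(.5331,.284,.05)]:
    c=V@np.r_[x,y,z,1]; print('expected fin',(x,y,z),c[0]/c[2]*f+ci['cx'],c[1]/c[2]*f+ci['cy'],c[2])
full=pts(ci,np.where(d>0,d,1e-3),np.ones_like(d,bool)).reshape(384,512,3)
for v in range(170,300,8): print(v,full[v,256],d[v,256],im[v,256])
cv2.imwrite('pics/chk2.png',cv2.resize(im[160:384,156:356,::-1],None,fx=2.6,fy=2.6,interpolation=cv2.INTER_CUBIC))
E
```

```text
[0.5365 0.3087 0.0164] px 257.76087247105113 216.14283868191717 0.22553892131408299
[0.5365 0.3087 0.0354] px 257.79557048782925 224.4526547718532 0.20703331779990075
[0.5365 0.3087 0.0764] px 257.8966305374085 248.65549124543654 0.16710017337456015
expected fin (0.536, 0.3085, 0.05) 257.11722998141323 232.30989335469908 0.19284896281416702
expected fin (0.5389, 0.3333, 0.05) 257.1425057010495 193.46691557914875 0.1871912112714072
expected fin (0.5331, 0.284, 0.05) 257.03964145951534 268.5138564775003 0.19843920072589494
170 [ 0.5388  0.3402 -0.0004] 0.23468983 [141 141 141]
178 [0.5383 0.3356 0.0082] 0.22744676 [133 139 136]
186 [0.5384 0.3357 0.0384] 0.19793455 [128 136 131]
194 [0.5381 0.3328 0.0491] 0.1881798 [184 196 188]
202 [0.5376 0.328  0.0499] 0.1884643 [191 203 194]
210 [0.537  0.3232 0.0506] 0.1889759 [189 202 194]
218 [0.5364 0.3179 0.0501] 0.19061534 [195 208 200]
226 [0.5364 0.3178 0.0649] 0.17620441 [31 30 32]
234 [0.5365 0.318  0.0785] 0.16293134 [30 31 30]
242 [0.5366 0.3178 0.0893] 0.15242337 [27 26 28]
250 [0.5366 0.3179 0.0995] 0.14250252 [35 40 37]
258 [0.5366 0.3173 0.1069] 0.13543552 [40 45 43]
266 [0.5366 0.3175 0.1151] 0.12736484 [41 42 42]
274 [0.5367 0.318  0.1229] 0.119664334 [37 41 43]
282 [0.5393 0.3379 0.1656] 0.0735846 [54 57 60]
290 [0.5392 0.3371 0.1678] 0.071567 [64 71 74]
298 [0.539  0.3359 0.1691] 0.07058186 [71 76 80]
```

View pics/chk2.png

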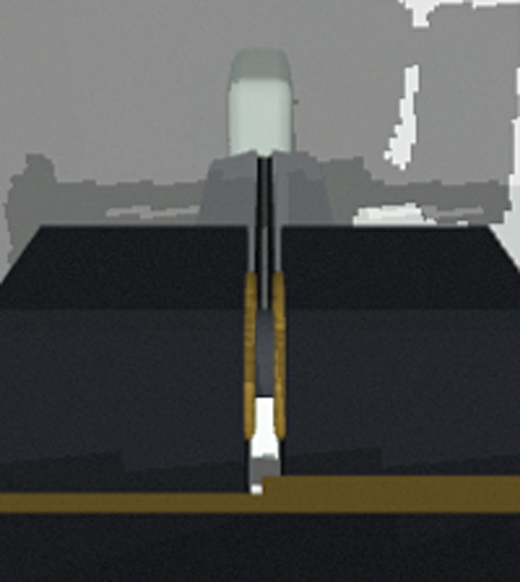

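```bash
python3 - <<'E'
from h import *
np.set_printoptions(precision=4,suppress=True)
ci,im,d=look('wrist')
full=pts(ci,np.where(d>0,d,1e-3),np.ones_like(d,bool)).reshape(384,512,3)
for u in (240,246,268,276):
    for v in (206,212,216,218,220,222,224,228,234,240,250): print(u,v,full[v,u],im[v,u])
E
```

```text
240 206 [ 0.523   0.3132 -0.0011] [140 143 142]
240 212 [ 0.5224  0.3085 -0.0006] [139 141 140]
240 216 [0.522  0.3055 0.0001] [140 142 141]
240 218 [0.5219 0.304  0.0008] [140 142 140]
240 220 [0.5217 0.3024 0.0009] [140 142 142]
240 222 [0.5273 0.32   0.0611] [104 110 111]
240 224 [0.5277 0.3207 0.067 ] [109 112 114]
240 228 [0.528  0.3205 0.0734] [ 97 101 102]
240 234 [0.5285 0.3203 0.0823] [ 96  99 101]
240 240 [0.529  0.3206 0.0915] [ 96  99 102]
240 250 [0.5357 0.3433 0.1579] [24 27 29]
246 206 [0.5311 0.326  0.0491] [175 185 178]
246 212 [0.5307 0.3225 0.0502] [176 185 179]
246 216 [0.5304 0.3197 0.0495] [175 187 181]
246 218 [0.5302 0.3186 0.05  ] [179 190 183]
246 220 [0.5307 0.3199 0.0583] [116 118 120]
246 222 [0.5309 0.3201 0.0625] [108 112 113]
246 224 [0.5311 0.3202 0.0668] [108 110 113]
246 228 [0.5313 0.3201 0.0734] [106 109 111]
246 234 [0.5315 0.3196 0.0813] [ 99 101 103]
246 240 [0.5318 0.3196 0.0898] [ 99 101 103]
246 250 [0.5373 0.3434 0.1585] [25 25 31]
268 206 [0.5446 0.324  0.0473] [116 123 119]
268 212 [0.5442 0.3199 0.0468] [108 113 110]
268 216 [0.5439 0.31
[... 185 characters left out ...]
0665] [107 110 111]
268 228 [0.5432 0.3186 0.0729] [ 99 101 104]
268 234 [0.5429 0.3189 0.0831] [ 98 101 104]
268 240 [0.5426 0.3186 0.0905] [ 97 100 102]
268 250 [0.5429 0.3429 0.159 ] [21 23 29]
276 206 [ 0.5511  0.3101 -0.0005] [139 140 138]
276 212 [ 0.5505  0.3053 -0.0003] [141 142 141]
276 216 [0.5502 0.3023 0.0004] [140 142 139]
276 218 [ 0.5501  0.3    -0.0015] [139 142 140]
276 220 [ 0.5499  0.2987 -0.0005] [116 117 116]
276 222 [0.5482 0.3178 0.0616] [106 110 111]
276 224 [0.5479 0.3184 0.067 ] [107 110 111]
276 228 [0.5475 0.318  0.0726] [107 112 114]
276 234 [0.547  0.3183 0.0826] [ 96 100 101]
276 240 [0.5465 0.3186 0.0916] [ 96  98 102]
276 250 [0.545  0.3421 0.1577] [25 28 31]
```

By wrist depth, the fingertips really end at z≈0.057 while the state says 0.016. The true tips are therefore about 41 mm short of the reported TCP, and the fingers closed just above the fin. I'll open, go about 40 mm lower, and check.

Emit:
servo_tool(
  steps=[
    [[0,0,0],[0,0,0],-1],
    [[0,0,0],[0,0,0],-1],
    [[0,0,0],[0,0,0],-1],
    [[0,0,0],[0,0,0],-1],
    [[0,0,0],[0,0,0],-1],
    [[0,0,0],[0,0,0],-1],
    [[0,0,0],[0,0,0],-1],
  ],
)

```text
time: 7.68
position: [0.5365, 0.3087, 0.0164]
tool_rot: [0.746, 0.666, 0.0, -0.0]
contact_force: [-0.7, -0.9, 0.1]
grip_width: 0.0435
finger_force: 0.0
```

```bash
python3 - <<'E'
from h import *
np.set_printoptions(precision=4,suppress=True)
s=state(); print(s['position'],s['grip_width'])
ci,im,d=look('wrist')
P=pts(ci,d,np.ones_like(d,bool))
# finger points: near TCP in y, within 60mm in x, excluding fin column, above 25mm
m=(abs(P[:,1]-.318)<.008)&(abs(P[:,0]-.5365)>.02)&(abs(P[:,0]-.5365)<.075)&(P[:,2]>.008)
k=P[m]
for lo in np.arange(.01,.12,.01):
    q=k[(k[:,2]>=lo)&(k[:,2]<lo+.01)]; print(round(lo,2),len(q),(q.min(0),q.max(0)) if len(q) else '')
E
```

```text
[0.5365 0.3087 0.0164] 0.043471154060409946
0.01 0 
0.02 0 
0.03 0 
0.04 0 
0.05 116 (array([0.5071, 0.3102, 0.0529]), array([0.5688, 0.3228, 0.0599]))
0.06 285 (array([0.5042, 0.3102, 0.06  ]), array([0.5707, 0.3235, 0.0699]))
0.07 364 (array([0.5037, 0.3101, 0.07  ]), array([0.5711, 0.3235, 0.08  ]))
0.08 425 (array([0.5039, 0.3101, 0.08  ]), array([0.5711, 0.3234, 0.09  ]))
0.09 535 (array([0.5036, 0.31  , 0.0901]), array([0.5711, 0.3237, 0.1   ]))
0.1 641 (array([0.5034, 0.3101, 0.1   ]), array([0.5712, 0.3238, 0.11  ]))
0.11 758 (array([0.5036, 0.3102, 0.11  ]), array([0.5714, 0.3237, 0.12  ]))
```

Emit:
servo_tool(
  steps=[
    [[0,0,0],[0,0,0],-1],
    [[0,0,0],[0,0,0],-1],
    [[0,0,8],[0,0,0],-1],
    [[0,0,10],[0,0,0],-1],
    [[0,0,10],[0,0,0],-1],
    [[0,0,8],[0,0,0],-1],
    [[0,0,0],[0,0,0],-1],
  ],
)

```text
time: 8.32
position: [0.5353, 0.308, -0.022]
tool_rot: [0.746, 0.666, -0.001, -0.0]
contact_force: [0.3, 0.1, -0.6]
grip_width: 0.0929
finger_force: 0.0
```

Emit:
servo_tool(
  steps=[
    [[0,0,0],[0,0,0],1],
    [[0,0,0],[0,0,0],1],
    [[0,0,0],[0,0,0],1],
    [[0,0,0],[0,0,0],1],
    [[0,0,0],[0,0,0],1],
    [[0,0,0],[0,0,0],1],
    [[0,0,0],[0,0,0],1],
    [[0,0,0],[0,0,0],1],
    [[0,0,0],[0,0,0],1],
    [[0,0,0],[0,0,0],1],
  ],
  squeeze=25,
)

```text
time: 9.15
position: [0.5365, 0.3087, -0.0196]
tool_rot: [0.746, 0.666, 0.0, -0.0]
contact_force: [-0.5, -0.4, -0.0]
grip_width: 0.0305
finger_force: 0.0
```

Emit:
servo_tool(
  steps=[
    [[0,0,0],[0,0,0],1],
    [[0,0,0],[0,0,0],1],
    [[0,0,0],[0,0,0],1],
  ],
)

```text
time: 9.4
position: [0.5364, 0.3088, -0.0196]
tool_rot: [0.746, 0.666, -0.0, -0.0]
contact_force: [-0.6, 0.4, 0.6]
grip_width: 0.0161
finger_force: 25.0
```

Emit:
servo_tool(
  steps=[
    [[-5,3.2,0],[0,0,0],1],
    [[-8,5.1,0],[0,0,0],1],
    [[-10,6.4,0],[0,0,0],1],
    [[-11,7,0],[0,0,0],1],
    [[-11,7,0],[0,0,0],1],
    [[-11,7,0],[0,0,0],1],
    [[-11,7,0],[0,0,0],1],
    [[-11,7,0],[0,0,0],1],
    [[-11,7,0],[0,0,0],1],
    [[-11,7,0],[0,0,0],1],
  ],
)

```text
time: 10.23
position: [0.5889, 0.2008, -0.0196]
tool_rot: [0.746, 0.665, -0.0, -0.0]
contact_force: [-0.9, 1.8, -0.3]
grip_width: 0.0159
finger_force: 25.0
```

Emit:
servo_tool(
  steps=[
    [[-11,7,0],[0,0,0],1],
    [[-11,7,0],[0,0,0],1],
    [[-10,6.4,0],[0,0,0],1],
    [[-8,5.1,0],[0,0,0.5],1],
    [[-5,3.2,0],[0,0,0.7],1],
    [[-1.6,1,0],[0,0,0.8],1],
    [[0,0,0],[0,0,0.8],1],
    [[0,0,0],[0,0,0.7],1],
    [[0,0,0],[0,0,0.5],1],
    [[0,0,0],[0,0,0],1],
  ],
)

```text
time: 11.07
position: [0.6123, 0.1528, -0.0196]
tool_rot: [0.769, 0.639, -0.0, 0.0]
contact_force: [1.4, -0.4, 0.0]
grip_width: 0.0156
finger_force: 25.0
```

```bash
cat >> h.py <<'E'
D=np.array([.5564,-.1494]); A=-1.7545
def chk():
    np.set_printoptions(precision=4,suppress=True)
    c=np.array([np.cos(A),np.sin(A)])
    go(*(D+c*(.076-.157)),-.0196,np.degrees(A)+180)
    ci,im,d=look('top'); r=regions_of('top','caddy')
    if not r: print('no caddy'); return ci,im,d
    m=cv2.dilate(r[0]['pixels'].astype(np.uint8),np.ones((7,7)))>0
    P=pts(ci,d,m); p=state()['position']; x0=p[:2]+c*.157
    try:
        o=fit_caddy(P,(*x0,A)); x=o[0]; print('caddy',x,o[1],'in dock',tf(np.r_[x[:2],0][None],*D,A)*1000,'dyaw deg',np.degrees(x[2]-A))
    except Exception as e: print(e)
    return ci,im,d
E
python3 - <<'E'
from h import *
ci,im,d=chk()
a=cv2.resize(im[130:280,190:400,::-1],None,fx=3.6,fy=3.6,interpolation=cv2.INTER_CUBIC); cv2.imwrite('pics/pre.png',a)
E
```

```text
t 11.07 pos [ 0.6123  0.1528 -0.0196] shift tool mm [-226.3    0.4    0. ] shift in target axes [-226.3    0.3   -0. ] turn deg [ 0.    0.01 -0.03] F [ 1.4 -0.4  0. ] w 0.0156 ff 25.02681702375412
zero-size array to reduction operation minimum which has no identityh.py:55: RuntimeWarning: Mean of empty slice.
  return x,(np.median(fr)-np.median(re),np.median(hi)-np.median(lo)),len(F),F.mean(0),Lf.mean(0),Lf.min(0),Lf.max(0)
  ret = um.true_divide(
```

View pics/pre.png

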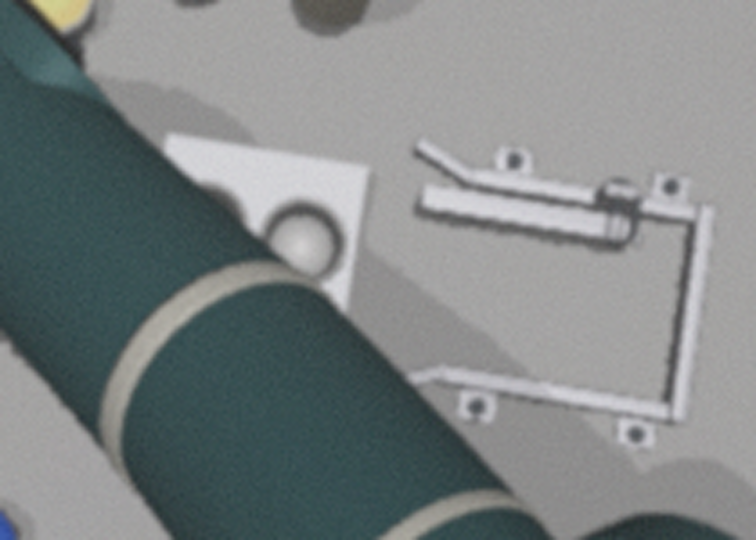

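The caddy sits lined up before the mouth, at (270,215) in the crop, with the front cup upright and the arm covering the lower half. I'll measure the visible front and +y edges in the dock frame.

```bash
cat >> h.py <<'E'
def edges(ci,d):
    P=pts(ci,d,d>0); L=tf(P,*D,A); xo=tf(state()['position'][None],*D,A)[0]+[.157,0]
    L=L-xo; m=(P[:,2]>.02)&(P[:,2]<.036)&(abs(L[:,0])<.085)&(abs(L[:,1])<.08); L=L[m]
    hi=[(c,L[abs(L[:,0]-c)<.006][:,1].max()) for c in np.arange(-.06,.061,.01) if (abs(L[:,0]-c)<.006).sum()>8]
    fr=[(c,L[abs(L[:,1]-c)<.006][:,0].max()) for c in np.arange(-.05,.051,.01) if (abs(L[:,1]-c)<.006).sum()>8]
    print('origin expected in dock mm',xo*1000); print('+y edge',(np.array(hi)*1000).round(1).tolist()); print('front',(np.array(fr)*1000).round(1).tolist())
E
python3 - <<'E'
from h import *
ci,im,d=look('top'); edges(ci,d)
E
```

```text
origin expected in dock mm [-150.30084419   -0.28775203]
+y edge [[-60.0, 61.3], [-50.0, 61.9], [-40.0, 61.1], [-30.0, 62.0], [-20.0, 60.9], [-10.0, 62.0], [0.0, 61.6], [10.0, 61.1], [20.0, 61.7], [30.0, 61.9], [40.0, 61.7], [50.0, 61.7], [60.0, 61.7]]
front [[-30.0, 69.6], [-20.0, 69.7], [-10.0, 69.4], [0.0, 69.9], [10.0, 69.8], [20.0, 69.4], [30.0, 69.8], [40.0, 69.2], [50.0, 69.2]]
```

Emit:
servo_tool(
  steps=[
    [[-4,-1,0],[0,0,0],1],
    [[-7,0,0],[0,0,0],1],
    [[-8,0,0],[0,0,0],1],
    [[-8,0,0],[0,0,0],1],
    [[-7,0,0],[0,0,0],1],
    [[-6,0,0],[0,0,0],1],
    [[-6,0,0],[0,0,0],1],
    [[-6,0,0],[0,0,0],1],
    [[-6,0,0],[0,0,0],1],
    [[-6,0,0],[0,0,0],1],
  ],
)

```text
time: 12.05
position: [0.5996, 0.0893, -0.0196]
tool_rot: [0.769, 0.639, 0.0, -0.0]
contact_force: [0.5, 3.3, -1.4]
grip_width: 0.0158
finger_force: 25.0
```

Emit:
servo_tool(
  steps=[
    [[-6,0,0],[0,0,0],1],
    [[-6,0,0],[0,0,0],1],
    [[-6,0,0],[0,0,0],1],
    [[-6,0,0],[0,0,0],1],
    [[-6,0,0],[0,0,0],1],
    [[-6,0,0],[0,0,0],1],
    [[-6,0,0],[0,0,0],1],
    [[-6,0,0],[0,0,0],1],
    [[-4,0,0],[0,0,0],1],
    [[-2,0,0],[0,0,0],1],
  ],
)

```text
time: 12.88
position: [0.5898, 0.0357, -0.0197]
tool_rot: [0.769, 0.639, -0.0, 0.0]
contact_force: [0.6, 3.0, -1.0]
grip_width: 0.0159
finger_force: 25.0
```

```bash
python3 - <<'E'
from h import *
np.set_printoptions(precision=4,suppress=True)
s=state(); print(s['contact_force'],s['position'],s['grip_width'],s['time'])
ci,im,d=look('top'); edges(ci,d)
a=cv2.resize(im[130:280,190:400,::-1],None,fx=2.6,fy=2.6,interpolation=cv2.INTER_CUBIC)
ci,im2,d2=look('scene'); b=cv2.resize(im2[130:260,190:350,::-1],None,fx=3,fy=3,interpolation=cv2.INTER_CUBIC)[:390,:250+0]
b=cv2.resize(im2[130:260,220:350,::-1],(250,250)); b=cv2.copyMakeBorder(b,0,140,0,0,cv2.BORDER_CONSTANT)
cv2.imwrite('pics/mid.png',np.hstack([a[:390],b]))
E
```

```text
[ 0.5998  3.0449 -1.0205] [ 0.5898  0.0357 -0.0197] 0.015858728945801048 12.8833
origin expected in dock mm [-30.9115  -1.0028]
+y edge [[-50.0, 60.5], [-40.0, 60.2], [-30.0, 60.7], [-20.0, 60.8], [-10.0, 79.7], [0.0, 78.4], [10.0, 77.5], [20.0, 74.5], [30.0, 74.1], [40.0, 74.3], [50.0, 71.5], [60.0, 74.1]]
front [[-30.0, 69.1], [-20.0, 69.1], [-10.0, 68.4], [0.0, 69.2], [10.0, 69.0], [20.0, 69.0], [30.0, 69.3], [40.0, 68.9], [50.0, -2.0]]
```

View pics/mid.png

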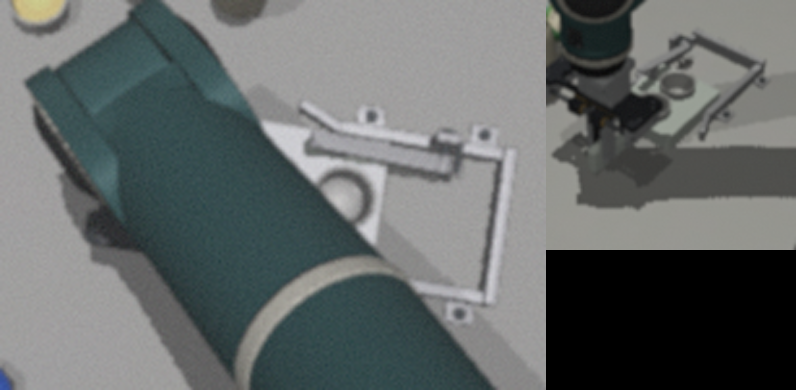

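The caddy is in the mouth, its front edge at about (380,190) in the crop. The catch lies on top of it, lifted, and the force is low. I'll continue.

Emit:
servo_tool(
  steps=[
    [[-4,0,0],[0,0,0],1],
    [[-7,0,0],[0,0,0],1],
    [[-8,0,0],[0,0,0],1],
    [[-8,0,0],[0,0,0],1],
    [[-8,0,0],[0,0,0],1],
    [[-8,0,0],[0,0,0],1],
    [[-8,0,0],[0,0,0],1],
    [[-8,0,0],[0,0,0],1],
    [[-7,0,0],[0,0,0],1],
    [[-5,0,0],[0,0,0],1],
  ],
)

```text
time: 13.82
position: [0.5767, -0.0343, -0.0197]
tool_rot: [0.769, 0.639, -0.0, 0.0]
contact_force: [0.5, 2.8, -0.1]
grip_width: 0.0159
finger_force: 25.0
```

Emit:
servo_tool(
  steps=[
    [[-4,0,0],[0,0,0],1],
    [[-4,0,0],[0,0,0],1],
    [[-4,0,0],[0,0,0],1],
    [[-4,0,0],[0,0,0],1],
    [[-4,0,0],[0,0,0],1],
    [[-4,0,0],[0,0,0],1],
    [[-3,0,0],[0,0,0],1],
    [[-3,0,0],[0,0,0],1],
    [[-2,0,0],[0,0,0],1],
    [[-2,0,0],[0,0,0],1],
  ],
)

```text
time: 14.65
position: [0.5706, -0.0669, -0.0197]
tool_rot: [0.769, 0.639, 0.0, -0.0]
contact_force: [0.5, 1.9, 0.4]
grip_width: 0.0156
finger_force: 25.0
```

```bash
python3 - <<'E'
from h import *
np.set_printoptions(precision=4,suppress=True)
s=state(); print(s['contact_force'],s['position'],s['grip_width'],s['time'],tf(s['position'][None],*D,A)*1000)
ci,im,d=look('top'); edges(ci,d)
P=pts(ci,d,d>0); L=tf(P,*D,A)
m=(abs(L[:,1]-.046)<.004)&(L[:,0]>-.06)&(L[:,0]<.1)&(P[:,2]<.12)
for lo in np.arange(-.06,.1,.02):
    k=P[m&(L[:,0]>=lo)&(L[:,0]<lo+.02)][:,2]; print(round(lo,2),len(k),np.round(np.median(k),4) if len(k) else '')
E
```

```text
[0.5413 1.948  0.397 ] [ 0.5706 -0.0669 -0.0197] 0.015618520507243223 14.65 [[-83.7549  -1.1156]]
origin expected in dock mm [73.6284 -1.1494]
+y edge [[-10.0, 74.9], [0.0, 74.1], [10.0, 67.5], [20.0, 67.1], [30.0, 67.0], [40.0, 75.5], [50.0, 75.0], [60.0, 74.6]]
front [[-40.0, 84.1], [-30.0, 84.4], [-20.0, 84.2], [-10.0, 84.2], [0.0, 84.1], [10.0, 84.3], [20.0, 84.5], [30.0, 84.5], [40.0, 84.8], [50.0, 84.4]]
-0.06 0 
-0.04 0 
-0.02 0 
0.0 0 
0.02 0 
0.04 0 
0.06 23 0.0406
0.08 28 0.0421
```

Emit:
servo_tool(
  steps=[
    [[-1,0,0],[0,0,0],1],
    [[-1,0,0],[0,0,0],1],
    [[-1,0,0],[0,0,0],1],
    [[0,0,0],[0,0,0],1],
  ],
)

```text
time: 15.03
position: [0.5701, -0.0696, -0.0197]
tool_rot: [0.769, 0.639, 0.0, -0.0]
contact_force: [0.4, 3.0, 0.1]
grip_width: 0.0154
finger_force: 25.0
```

Emit:
servo_tool(
  steps=[
    [[-1,0,0],[0,0,0],1],
    [[0,0,0],[0,0,0],1],
  ],
)

```text
time: 15.2
position: [0.5701, -0.0697, -0.0196]
tool_rot: [0.769, 0.639, 0.001, -0.0]
contact_force: [1.9, 6.7, -0.5]
grip_width: 0.0159
finger_force: 25.0
```

Emit:
servo_tool(
  steps=[
    [[-1,0,0],[0,0,0],1],
    [[0,0,0],[0,0,0],1],
    [[0,0,0],[0,0,0],1],
  ],
)

```text
time: 15.45
position: [0.57, -0.0697, -0.0195]
tool_rot: [0.769, 0.64, 0.001, -0.001]
contact_force: [1.7, 11.2, 0.3]
grip_width: 0.0162
finger_force: 25.0
```

```bash
python3 - <<'E'
from h import *
np.set_printoptions(precision=4,suppress=True)
s=state(); print(s['time'],tf(s['position'][None],*D,A)*1000)
for cam in ('scene','top'):
    ci,im,d=look(cam); P=pts(ci,d,d>0); L=tf(P,*D,A)
    m=(abs(L[:,1]-.046)<.009)&(P[:,2]<.12)
    for lo in np.arange(-.06,.1,.02):
        k=P[m&(L[:,0]>=lo)&(L[:,0]<lo+.02)][:,2]; print(cam,round(lo,2),len(k),np.round([np.median(k),k.max()],4) if len(k) else '')
    if cam=='scene': cv2.imwrite('pics/end1.png',cv2.resize(im[120:240,210:360,::-1],None,fx=5,fy=5,interpolation=cv2.INTER_CUBIC))
E
```

```text
15.45 [[-80.855  -1.152]]
scene -0.06 3 [0.0008 0.0027]
scene -0.04 2 [-0.0013 -0.0008]
scene -0.02 2 [0.0004 0.0008]
scene 0.0 0 
scene 0.02 0 
scene 0.04 0 
scene 0.06 16 [0.0407 0.0434]
scene 0.08 37 [0.0417 0.0486]
top -0.06 0 
top -0.04 0 
top -0.02 0 
top 0.0 0 
top 0.02 0 
top 0.04 0 
top 0.06 36 [0.0409 0.0442]
top 0.08 66 [0.0416 0.0509]
```

View pics/end1.png

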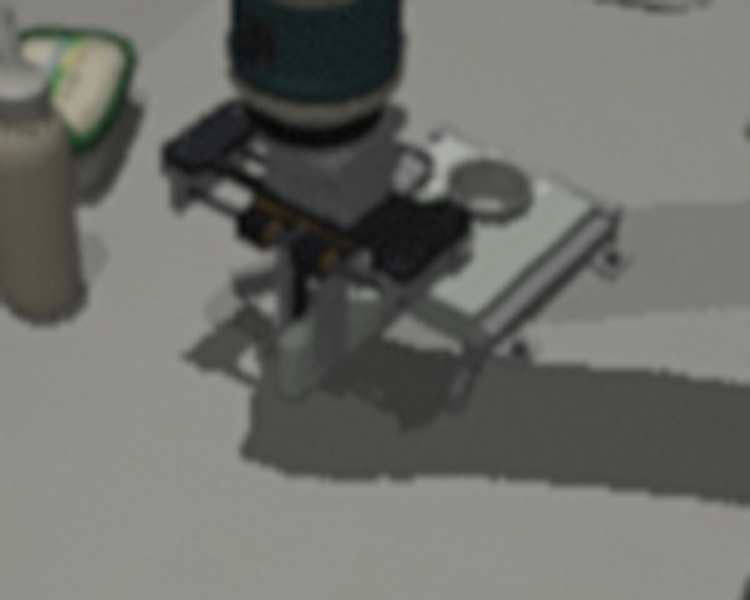

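The caddy is against the stop: dock x ≈ 76 mm, with 11 N building up. The catch arm is level again. I'll relax the push, open, and go straight up.

Emit:
servo_tool(
  steps=[
    [[1,0,0],[0,0,0],1],
    [[0.5,0,0],[0,0,0],1],
    [[0,0,0],[0,0,0],-1],
    [[0,0,0],[0,0,0],-1],
    [[0,0,0],[0,0,0],-1],
    [[0,0,0],[0,0,0],-1],
    [[0,0,0],[0,0,0],-1],
    [[0,0,0],[0,0,0],-1],
    [[0,0,0],[0,0,0],-1],
    [[0,0,0],[0,0,0],-1],
  ],
)

```text
time: 16.38
position: [0.57, -0.0701, -0.0197]
tool_rot: [0.769, 0.639, -0.0, -0.0]
contact_force: [-0.4, 0.4, 0.2]
grip_width: 0.0654
finger_force: 0.0
```

Emit:
servo_tool(
  steps=[
    [[0,0,-5],[0,0,0],-1],
    [[0,0,-10],[0,0,0],-1],
    [[0,0,-20],[0,0,0],-1],
    [[0,0,-25],[0,0,0],-1],
    [[0,0,-30],[0,0,0],-1],
    [[0,0,-30],[0,0,0],-1],
    [[0,0,-30],[0,0,0],-1],
    [[0,0,-30],[0,0,0],-1],
    [[0,0,-30],[0,0,0],-1],
    [[0,0,-30],[0,0,0],-1],
  ],
)

```text
time: 17.22
position: [0.5696, -0.0697, 0.2229]
tool_rot: [0.769, 0.639, 0.0, 0.0]
contact_force: [-0.1, -0.2, -0.1]
grip_width: 0.0938
finger_force: 0.0
```

Emit:
servo_tool(
  steps=[
    [[30,0,0],[0,0,0],-1],
    [[35,0,0],[0,0,0],-1],
    [[35,0,0],[0,0,0],-1],
    [[35,0,0],[0,0,0],-1],
    [[35,0,0],[0,0,0],-1],
    [[30,0,0],[0,0,0],-1],
    [[0,0,0],[0,0,0],-1],
    [[0,0,0],[0,0,0],-1],
  ],
)

```text
time: 17.88
position: [0.6061, 0.1288, 0.2211]
tool_rot: [0.768, 0.641, 0.0, -0.0]
contact_force: [0.6, -0.6, 0.2]
grip_width: 0.0944
finger_force: 0.0
```

```bash
python3 - <<'E'
from h import *
np.set_printoptions(precision=4,suppress=True)
print(state()['time'],state()['position'])
ci,im,d=look('top'); P=pts(ci,d,d>0); L=tf(P,*D,A)
m=(abs(L[:,1]-.046)<.007)&(P[:,2]<.12)
for lo in np.arange(-.06,.1,.02):
    k=P[m&(L[:,0]>=lo)&(L[:,0]<lo+.02)][:,2]; print(round(lo,2),len(k),np.round(np.median(k),4) if len(k) else '')
c=(abs(L[:,1])<.058)&(P[:,2]>.02)&(P[:,2]<.034); K=L[c&(abs(L[:,0])<.16)]
k=K[(abs(K[:,1]+.04)<.015)]; print('block x from',k[:,0].min())
f=(P[:,2]>.043)&(L[:,0]<-.04)&(L[:,0]>-.13)&(abs(L[:,1])<.03)&(P[:,2]<.06); print('fin dock',f.sum(),L[f].mean(0)*1000,'origin ->',L[f].mean(0)*1000+[157,0],L[f].min(0),L[f].max(0))
cv2.imwrite('pics/end2.png',cv2.resize(im[150:270,250:400,::-1],None,fx=5,fy=5,interpolation=cv2.INTER_CUBIC))
E
```

```text
17.8833 [0.6061 0.1288 0.2211]
-0.06 52 0.0002
-0.04 57 0.0399
-0.02 63 0.04
0.0 55 0.0406
0.02 47 0.0407
0.04 50 0.0409
0.06 48 0.0405
0.08 51 0.0416
block x from 0.005280969796926175
fin dock 134 [-81.9191  -0.5726] origin -> [75.0809 -0.5726] [-0.1064 -0.0084] [-0.0576  0.008 ]
```

View pics/end2.png

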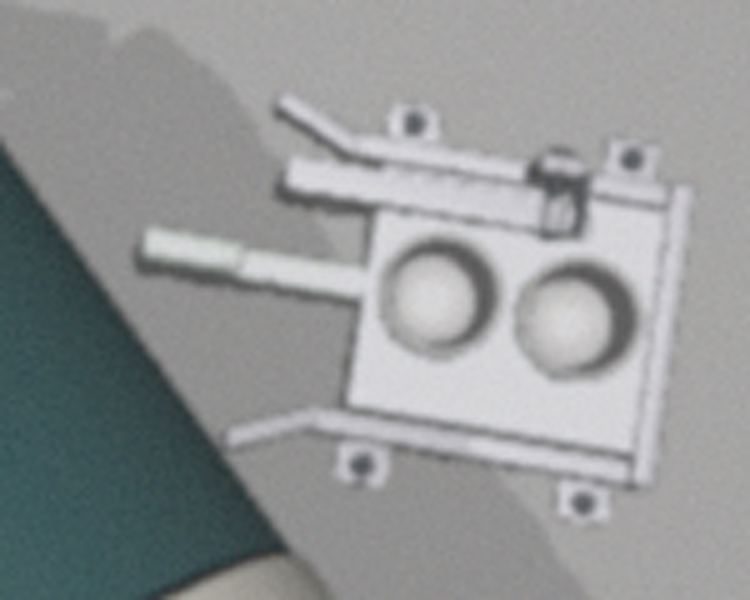

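The picture shows the caddy home against the stop at (660,330), both cups upright at (430,295) and (575,320), and the catch level along its whole arm behind the rear face. Handing in.

```bash
python3 -c "
from workcell import job_done; print(job_done())"
```

```text
the job is handed in; nothing more can be done
None
```

The caddy is fully home against the end stop (dock x ≈ 75 mm), the catch is down behind it, both cups are upright and the gripper is clear. The job is handed in at about 18 s, but the hand-in returned no verdict.

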